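Turn on the hotplate under the kettle

ROBOT

A 6-joint arm with a two-finger parallel gripper is mounted at the origin on a cart in front of the work surface, level with it; the furniture and walls round the work are solid. World frame = base frame: x ahead of the robot, y to its left, z up, the work surface at z = 0. Lengths are in mm, angles in rad, forces in N, time in s.
With the tool pointing down it reaches from about 275 to 750 mm from the base axis. Payload 10.2 kg.
Tool frame: the origin (TCP) lies at the very end of the fingers, on their centre line; the grasp point (between the pads) lies ctrl.grip_depth behind it (ctrl.grip_depth is the distance from the TCP to the grasp point, in mm); z points along the fingers, y is the direction in which the jaws open and shut (so a half turn about z gives the same grasp; the last joint's range is limited). The gripper opens to 85 mm and grips with 20 to 120 N. Pads are 22 mm wide; open, the fingers measure 114 mm over their backs; the gripper's body (76 mm by 85 mm) begins 54 mm behind the grasp point. The pads swing forward as they close: fully open they stand 13 mm farther back than shut.
Start: joints at [1.122, 0.313, 1.498, -0, 1.331, -0.223], TCP at [117.553, 511.676, 231.294] pointing down, gripper open.
Joint ranges: [-2.94, 2.94], [-0.97, 2.17], [0.19, 2.56], [-1.23, 4.37], [0.02, 3.11], [-2.88, 2.88]. Speed limits (rad/s): [2.39, 2.39, 3.01, 3.14, 3.14, 3.14].

INTERFACE

Orientations are given as a unit quaternion [w, x, y, z].
In Python, from rig import telemetry, eyes, ctrl, nets gives the robot as it stands. The module is installed in compiled form; this text tells all that it offers.
- The arm moves only by the tool drive_tool, never from a script. Its argument "series" is text: rows parted by semicolons, each of 7 numbers parted by spaces: the shift along the tool's x, y, z normalised to -1 to 1, where 1 is 0.12 m, then the turn, a rotation vector about the tool's x, y, z normalised to -1 to 1, where 1 is 0.5 rad, then the opening, from 0 (shut) to 1 (fully open). In form: tx ty tz wx wy wz hand; .... A call has 1 to 20 rows; each row is the pose to reach, as a shift and turn from the pose measured when the call began, along the tool's axes at that moment; what a row does not reach only later rows make up. A row lasts 1/10 s, in which the tool goes at most 50 mm and 8.59 degrees, less where a joint would pass 70% of its speed; a pose out of reach is approached as far as the arm can. A call with a number of a shift or a turn outside -1 to 1 is refused whole. A call with a gripper value outside its range is refused whole. The fingers move at their own pace and stop on an object; "newtons" is the grip in N (left out, the last holds). Time passes only in rows, so rows that repeat a pose let the fingers close. It gives the time, the measured TCP pose, the force and the opening at its end, in the units of the state.
- telemetry.sense(): the state, without advancing time (a new reading comes with each control period).
- eyes.capture(name): name is "side" or "top" or "wrist"; returns a dict with "frame" (420x560x3 uint8, red, green, blue), "fx", "fy", "cx", "cy" (pixels), "D" ([k1, k2, p1, p2, k3] as OpenCV has them; the pictures are not rectified), "view" (4x4, takes a point from world to camera coordinates). Camera axes: x right, y up, looking along -z (the intrinsics and any distortion apply to the point x, -y, -z); pixel columns grow to the right and rows downward; lengths in mm; the calibration is good to about 2 mm. A picture is of the moment at which its call begins. There is no depth.
- ctrl.finish_job(): hands the job in, once; it reports no verdict.
Trained networks look in a picture, given as the dict that the camera call returned (one of the last four; its "shot" number tells which), for a name from the list of things; names that differ only in an ending like _2 or _b are one class to them, and where a whole thing is asked for, a point or a joint stands for the part that bears it (a point fixed in the world has none). Each returns a list of dicts, best first, with "confidence" (0 to 1); they miss things now and then, are a little off and sometimes report something else, mostly with a low value. They report only what shows in the picture. A call takes as long as a camera call.
- nets.spot_in(name, picture): "rect" ([left, top, right, bottom] in pixels, round what is visible of it).
The state is a dict: "time_s": time; "joints": joint angles; "dq": joint speeds; "tau": joint torques, N m; "eef_pos": TCP position; "ee_rot": TCP orientation; "force": force on the tool from outside, world axes, zero at the start; "wrist_torque": the same for the moment, N m; "grip_width": opening from 0.0 (shut) to 1.0 (fully open).
Only numpy, scipy, OpenCV 4.12 (cv2) and the standard library are available. Lean on these libraries where they do the work, as an engineer would, in place of code of your own. Each camera call takes 0.05 s, during which the arm holds its last target. There are 200 camera calls.

TASK

A kettle and a saucepan stand on a twin hotplate, and each plate has a knurled thermostat wheel straight in front of it in the control strip. With a fingertip pressed on top of the wheel belonging to the kettle's plate, roll that wheel toward you by one click (from off to its first setting), then press the round start button between the wheels fully down and let it come back up. Leave the saucepan's wheel at off, and do not lift or shift the kettle, the pan or the salt jar (nothing here needs to be grasped).

Things in the scene. Friction and masses are not known exactly. Their poses are not given: they have to be found in the camera images.
- hotplate: white low twin hotplate, 360 deep, 560 wide, 54 mm high, fixed. Origin at worktop level, mid-width; x points to its back (away from the robot), y to its left, z up. Round dark plates 190 mm across at x = +50, y = +140 and -140 mm, tops at z = 62 mm. Steel control strip (z = 56 mm) along the front: wheels at x = -170, y = +140 and -140 mm, start button at x = -170 mm, y = 0.
- left_crest (a point): highest point of the rim of the left wheel, 71 mm above the worktop, fixed to the hotplate. Black knurled wheel in front of the left plate, radius 32, width 28 mm; axle level along the hotplate's y, at z = 39 mm. Two grey cheeks, 8 mm wide, 66 mm long, tops at z = 64 mm, flank it, so 7 mm of rim stand free. Toward the robot = the crest moves along the hotplate's -x.
- right_crest (a point): the same for the right wheel, in front of the right plate
- left_wheel (a joint): left wheel, rad: 0 = off (white bar on the rim at the black index lines of the cheeks); grows as the crest rolls toward the robot. Rests only at clicks, every 0.628: first setting 0.628 (one white pip at the lines), second 1.257 ... fifth 3.14. Starts at off. A fingertip pressing 8 to 15 N turns it by friction (at most 3 N at the rim); a click is 20 mm of rim; past half way it snaps on.
- right_wheel (a joint): the same for the right wheel
- start_button_top (a point): centre of the top face of the round grey start button, 30 mm across, in a black round collar 46 mm across, between the wheels; at rest the face is 78 mm above the worktop. It is pressed straight down; it springs back.
- start_button (a joint): travel of the start button in m: 0 up, 0.006 fully down (about 4 N); counted as pressed beyond 0.0045 for 0.1 s
- kettle: white enamelled kettle with a black bail handle, 229 x 258 x 232 mm, loose, stands on one of the two plates (left or right differs from time to time). Origin: centre of its underside, within 12 mm of its plate's centre.
- saucepan: open steel saucepan, 156 mm across, 85 mm high with two black loop handles, loose, stands on the other plate. Origin: centre of its underside.
- salt_jar: small white salt jar with a steel cap, 38 mm across, 62 mm high, loose, stands on the white top of the hotplate about 85 mm behind the start button; origin centre of its underside

How it is judged (in metres and radians):
On the way, in this order (a step that is already met when the one before it is completed fails the run):
1. the wheel of the kettle's plate stands at its first click, the saucepan's wheel at off (((y of kettle in the frame of hotplate above 0 m and value of joint left_wheel between 0.508319 and 0.748319 rad and value of joint right_wheel between -0.12 and 0.12 rad) or (y of kettle in the frame of hotplate below 0 m and value of joint right_wheel between 0.508319 and 0.748319 rad and value of joint left_wheel between -0.12 and 0.12 rad))), for 0.3 s.
2. the start button is pressed down while the wheels stand so (value of joint start_button above 0.0045 m and ((y of kettle in the frame of hotplate above 0 m and value of joint left_wheel between 0.508319 and 0.748319 rad and value of joint right_wheel between -0.12 and 0.12 rad) or (y of kettle in the frame of hotplate below 0 m and value of joint right_wheel between 0.508319 and 0.748319 rad and value of joint left_wheel between -0.12 and 0.12 rad))), for 0.1 s.
At the end, for the whole second after the job is handed in: The wheel in front of the kettle's plate rests at its first click (0.628 rad, within 0.12), the saucepan's wheel rests at off (within 0.12 rad), the start button is up again (under 1.5 mm), kettle and saucepan stand upright (within 0.05 rad) within 20 mm of where they stood (((y of kettle in the frame of hotplate above 0 m and value of joint left_wheel between 0.508319 and 0.748319 rad and value of joint right_wheel between -0.12 and 0.12 rad) or (y of kettle in the frame of hotplate below 0 m and value of joint right_wheel between 0.508319 and 0.748319 rad and value of joint left_wheel between -0.12 and 0.12 rad)) and velocity of joint left_wheel between -0.05 and 0.05 rad/s and velocity of joint right_wheel between -0.05 and 0.05 rad/s and value of joint start_button below 0.0015 m and angle between each of kettle, saucepan's own z axis and vertical below 0.05 rad and distance of each of kettle, saucepan from where it was at the start of the episode below 0.02 m); the robot touches nothing.
It fails at once if the saucepan's wheel is turned more than half a click ((y of kettle in the frame of hotplate above 0 m and value of joint right_wheel above 0.314159 rad) or (y of kettle in the frame of hotplate below 0 m and value of joint left_wheel above 0.314159 rad)).
It fails at once if the kettle or the saucepan is lifted (more than 15 mm), or shoved more than 30 mm (distance of any of kettle, saucepan from where it was at the start of the episode above 0.03 m or height (world z) of any of kettle, saucepan above 0.077 m).
It fails at once if the salt jar is moved more than 30 mm (distance of salt_jar from where it was at the start of the episode above 0.03 m).
It also fails if it takes over 45 s, if anything falls off the work surface, if the arm or the gripper's body presses on something with over 40 N, if the wrist force passes 120 N, or if a joint passes its speed limit or range.

## Working session

There is one attempt and no reset: what is moved stays moved. The work goes in short steps, Python scripts to look and compute and a tool call to move; the robot and the scene stay as the last step left them, time stands still between calls to the robot, and variables do not carry over. Pictures are saved under pics/ and viewed, about 8 in all and at most 12, crops included, and the job is handed in when it is done.

Besides the shell and the picture viewer there is one more tool, called after "Call:" as name(argument=value, ...), one argument or row to a line, values as JSON. drive_tool: Moves the arm, as the interface text tells. Scaled input: -1 to 1 covers 0.12 m each way for a shift and 0.5 rad each way for a turn. Its arguments: {"type":"object","properties":{"series":{"type":"string"},"newtons":{"type":"number"}},"required":["series"]}

```bash
mkdir -p pics; cat > h.py <<'E'
from rig import telemetry, eyes, ctrl, nets
import numpy as np, cv2
def save(p,n): cv2.imwrite('pics/'+n+'.png',cv2.cvtColor(p['frame'],cv2.COLOR_RGB2BGR))
def K(p): return np.array([[p['fx'],0,p['cx']],[0,p['fy'],p['cy']],[0,0,1.]])
F=np.diag([1,-1,-1.])
def proj(p,X):
    V=np.array(p['view']);X=np.atleast_2d(X).astype(float)
    c=(V[:3,:3]@X.T).T+V[:3,3]
    return cv2.projectPoints(c@F,np.zeros(3),np.zeros(3),K(p),np.array(p['D'],float))[0][:,0]
def onplane(p,uv,z):
    V=np.array(p['view']);n=cv2.undistortPoints(np.array([[uv]],float),K(p),np.array(p['D'],float))[0,0]
    d=V[:3,:3].T@(F@np.array([n[0],n[1],1.]));o=-V[:3,:3].T@V[:3,3]
    return o+d*(z-o[2])/d[2]
E
python3 - <<'E'
from h import *
s=telemetry.sense();print({k:np.round(v,3) for k,v in s.items()},ctrl.grip_depth)
ps=[]
for c in ['side','top']:
    p=eyes.capture(c);save(p,c+'0');ps.append(p['frame']);V=np.array(p['view']);print(c,-V[:3,:3].T@V[:3,3])
    for n,z in [('hotplate',54),('left_crest',71),('right_crest',71),('start_button_top',78),('kettle',62),('saucepan',62),('salt_jar',116)]:
        for d in nets.spot_in(n,p)[:3]:
            r=d['rect'];u=[(r[0]+r[2])/2,(r[1]+r[3])/2];print(n,np.round(r),round(d['confidence'],2),np.round(onplane(p,u,z)))
E
```

```text
{'time_s': np.float64(0.0), 'joints': array([ 1.122,  0.313,  1.498,  0.   ,  1.331, -0.223]), 'dq': array([-0.001, -0.001,  0.   ,  0.001, -0.   , -0.   ]), 'tau': array([-1.0000e-03, -4.1228e+01, -2.5974e+01, -0.0000e+00,  4.0000e-03,
        0.0000e+00]), 'eef_pos': array([117.444, 511.442, 230.752]), 'ee_rot': array([-0.   ,  0.113,  0.994, -0.001]), 'force': array([-0.58 ,  0.171, -0.036]), 'wrist_torque': array([ 0.012,  0.013, -0.061]), 'grip_width': np.float64(1.003)} 18.700000000000003
side [408.2618533  818.05130799 567.93095805]
hotplate [120. 183. 363. 390.] 0.6 [595. 317.  54.]
left_crest [120. 184. 364. 392.] 0.7 [587. 337.  71.]
left_crest [202.  99. 302. 216.] 0.46 [ 724. -163.   71.]
right_crest [117. 182. 367. 392.] 0.56 [588. 334.  71.]
start_button_top [324. 236. 343. 248.] 0.63 [450. 174.  78.]
kettle [204. 102. 302. 215.] 0.98 [ 727. -175.   62.]
saucepan [153. 209. 249. 308.] 0.78 [693. 273.  62.]
salt_jar [280. 223. 298. 257.] 0.77 [527. 239. 116.]
top [393.72787543 156.06038351 924.79169404]
hotplate [127. 135. 414. 319.] 0.74 [550. 164.  54.]
hotplate [266. 268. 279. 284.] 0.25 [449. 174.  54.]
left_crest [126. 135. 414. 320.] 0.85 [546. 164.  71.]
right_crest [124. 131. 413. 316.] 0.59 [553. 166.  71.]
start_button_top [266. 273. 283. 286.] 0.43 [441. 172.  78.]
kettle [262. 117. 388. 209.] 0.72 [666.  27.  62.]
kettle [126. 141. 243. 219.] 0.26 [677. 327.  62.]
saucepan [123. 143. 242. 218.] 0.81 [677. 331.  62.]
saucepan [124. 136. 412. 318.] 0.55 [548. 168.  62.]
salt_jar [246. 225. 262. 246.] 0.59 [526. 197. 116.]
```

View pics/top0.png

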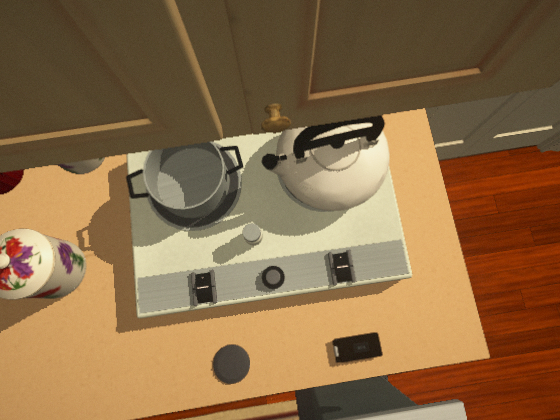

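View pics/side0.png

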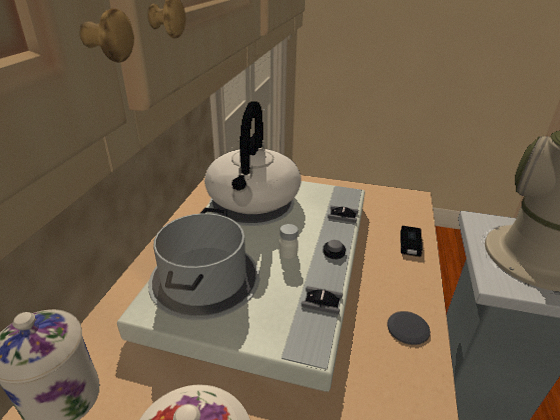

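The kettle stands on the right plate: top view (330,170), right wheel (342,267). The saucepan is on the left plate, left wheel (204,288), and the button is at (273,277). Next I fit the hotplate pose and overlay it.

```bash
cat > fit.py <<'E'
from h import *
from scipy.optimize import least_squares
def W(q,P):
    c,s=np.cos(q[2]),np.sin(q[2]);P=np.atleast_2d(P).astype(float)
    return np.c_[q[0]+c*P[:,0]-s*P[:,1],q[1]+s*P[:,0]+c*P[:,1],P[:,2]]
M=[[-170,140,66],[-170,-140,66],[-170,0,78],[-180,280,54],[-180,-280,54]]
def fit(obs):
    f=lambda q:np.concatenate([(proj(p,W(q,P))-np.array(u)).ravel() for p,P,u in obs])
    r=least_squares(f,[615,160,0.1],x_scale=[100,100,.1],loss='soft_l1');return r.x,f(r.x).reshape(-1,2)
E
python3 - <<'E'
from fit import *
t=eyes.capture('top');s=eyes.capture('side')
q,r=fit([(t,M,[[204,288],[342,267],[273,277],[137,315],[411,276]]),(s,M[:3],[[323,298],[344,212],[334,248]])])
print(q,np.round(r,1))
def ov(p,box,k):
    x0,y0,x1,y1=box
    im=cv2.resize(cv2.cvtColor(p['frame'],cv2.COLOR_RGB2BGR)[y0:y1,x0:x1],None,fx=k,fy=k,interpolation=cv2.INTER_CUBIC)
    a=np.linspace(0,6.283,40)
    polys=[np.c_[-170+15*np.cos(a),15*np.sin(a),78+0*a],[[-180,280,54],[-180,-280,54],[180,-280,54],[180,280,54]]]
    for y in(140,-140):
        for e in(-18-4,18-4): polys.append([[-203,y+e,64],[-137,y+e,64],[-137,y+e+8,64],[-203,y+e+8,64]])
    for P in polys:
        u=((proj(p,W(q,P))-[x0,y0]+.5)*k-.5);cv2.polylines(im,[np.round(u*8).astype(int).reshape(-1,1,2)],True,(0,0,255),1,shift=3)
    return im
a=ov(t,(125,235,420,325),2.7);b=ov(s,(280,180,380,310),3)
im=np.zeros((600,800,3),np.uint8);im[:a.shape[0],:a.shape[1]]=a[:,:800]
b=cv2.resize(b,None,fx=.9,fy=.9);im[245:245+b.shape[0],:b.shape[1]]=b
c=ov(t,(320,240,370,290),6);im[250:550,300:600]=c
cv2.imwrite('pics/ov.png',im)
E
```

```text
[ 6.14881756e+02  1.71292906e+02 -1.47832790e-02] [[ -0.9   0.3]
 [  0.2   0.4]
 [ -0.2   0.4]
 [ -2.6 -10.7]
 [ -0.6 -13.2]
 [  0.6  -1.9]
 [  0.2  -1.2]
 [  1.9  -5.2]]
```

View pics/ov.png

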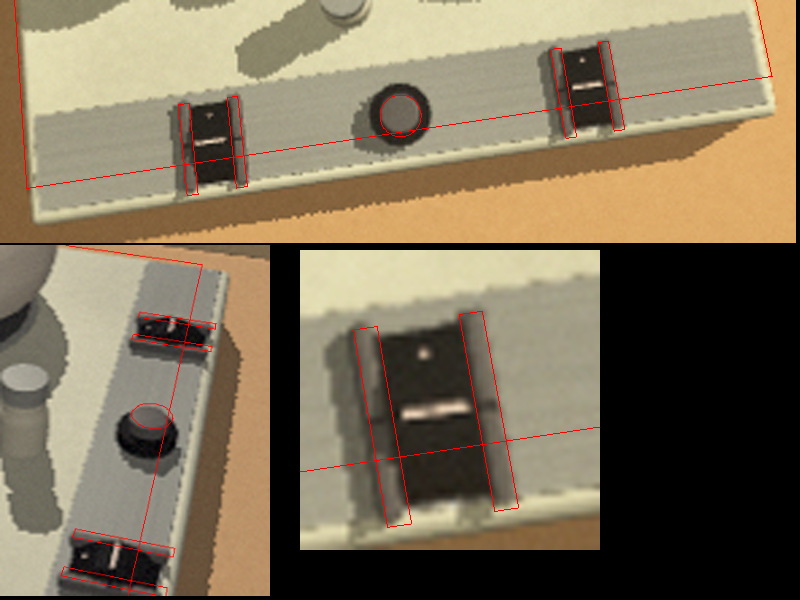

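The overlay matches the wheels and button. My front-edge assumption of x=-180 was wrong, so I refit without the corners. I shut the fingers and start moving.

```bash
python3 - <<'E'
from fit import *
t=eyes.capture('top');s=eyes.capture('side')
N=[[-170,140,71],[-170,-140,71],[-170,0,78]]
q,r=fit([(t,N,[[202.6,287.4],[342.4,266.7],[273,277.3]]),(s,N[2:],[[335.5,247]])])
print(q,np.round(r,1),W(q,N))
np.save('q.npy',q)
E
```

```text
[ 6.15700680e+02  1.71257666e+02 -1.64824869e-02] [[-0.2  0.3]
 [-0.   0.3]
 [-0.3 -0.3]
 [ 0.  -4.2]] [[448.03121527 314.0405457   71.        ]
 [443.41632789  34.07857897  71.        ]
 [445.72377158 174.05956233  78.        ]]
```

Call:
drive_tool(
  series="-0.3 -0.3 0 0 0 -0.2 0;-0.6 -0.6 0 0 0 -0.43 0;-0.96 -0.96 0 0 0 -0.43 0;-0.96 -0.96 0 0 0 -0.43 0;-0.96 -0.96 0 0 0 -0.43 0",
)

```text
time_s: 1.5
eef_pos: [204.9, 372.6, 231.6]
ee_rot: [0.0, 0.007, 1.0, 0.0]
force: [-0.9, -1.1, -0.0]
grip_width: 0.141
```

Call:
drive_tool(
  series="-0.23 -0.31 0 0 0 0 0;-0.46 -0.62 0 0 0 0 0;-0.69 -0.94 0 0 0 0 0;-0.69 -0.94 0 0 0 0 0",
)

```text
time_s: 1.9
eef_pos: [288.7, 256.1, 231.7]
ee_rot: [0.001, 0.01, 1.0, -0.0]
force: [0.2, 0.4, 0.6]
grip_width: -0.0
```

Call:
drive_tool(
  series="-0.23 -0.31 0 0 0 0 0;-0.46 -0.62 0 0 0 0 0;-0.69 -0.94 0 0 0 0 0;-0.69 -0.94 0 0 0 0 0",
)

```text
time_s: 2.3
eef_pos: [371.6, 139.4, 231.8]
ee_rot: [0.001, 0.012, 1.0, -0.0]
force: [-0.4, 0.4, -0.3]
grip_width: -0.001
```

Call:
drive_tool(
  series="-0.23 -0.31 0 0 0 0 0;-0.46 -0.62 0 0 0 0 0;-0.69 -0.94 0 0 0 0 0;-0.69 -0.94 0 0 0 0 0;-0.69 -0.94 0 0 0 0 0",
)

```text
time_s: 2.8
eef_pos: [451.8, 25.7, 231.6]
ee_rot: [0.0, 0.012, 1.0, 0.0]
force: [-0.2, 1.1, -0.3]
grip_width: 0.004
```

Call:
drive_tool(
  series="0 0.07 0.4 0 0 0 0;0 0.07 0.8 0 0 0 0;0 0.07 1 0 0 0 0;0 0.07 1 0 0 0 0",
)

```text
time_s: 3.2
eef_pos: [449.9, 36.4, 109.3]
ee_rot: [-0.003, 0.011, 1.0, 0.001]
force: [0.8, -0.2, 1.0]
grip_width: 0.007
```

Call:
drive_tool(
  series="0 0 0.12 0 0 0 0;0 0 0.24 0 0 0 0;0 0 0.24 0 0 0 0;0 0 0.24 0 0 0 0",
)

```text
time_s: 3.6
eef_pos: [450.4, 37.1, 82.0]
ee_rot: [-0.002, 0.01, 1.0, 0.001]
force: [0.2, -0.1, 0.8]
grip_width: -0.004
```

```bash
python3 - <<'E'
from h import *
t=eyes.capture('side');w=eyes.capture('wrist')
b=lambda p:cv2.cvtColor(p['frame'],cv2.COLOR_RGB2BGR)
im=np.hstack([cv2.resize(b(t)[150:350,230:430],(400,400)),cv2.resize(b(w),(400,300)) if 0 else cv2.copyMakeBorder(cv2.resize(b(w),(400,300)),0,100,0,0,cv2.BORDER_CONSTANT)])
cv2.imwrite('pics/above.png',im);print(telemetry.sense()['eef_pos'],proj(t,telemetry.sense()['eef_pos']))
E
```

```text
[450.45203589  36.74826896  81.93292231] [[341.43288736 205.09625458]]
```

View pics/above.png

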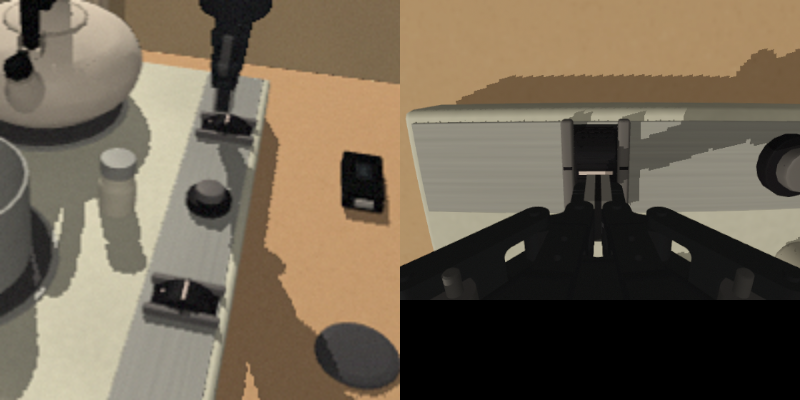

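The fingertip hovers over the right wheel, just behind the white bar (wrist view 596,172), and is centred between the cheeks. Now I lower it.

Call:
drive_tool(
  series="0 -0.015 0.05 0 0 0 0;0 -0.015 0.08 0 0 0 0;0 -0.015 0.09 0 0 0 0;0 -0.015 0.09 0 0 0 0",
)

```text
time_s: 4.1
eef_pos: [450.4, 34.9, 71.1]
ee_rot: [-0.001, 0.011, 1.0, 0.001]
force: [0.3, 0.5, 0.5]
grip_width: 0.001
```

Call:
drive_tool(
  series="0 0 0.005 0 0 0 0;0 0 0.01 0 0 0 0;0 0 0.01 0 0 0 0",
)

```text
time_s: 4.4
eef_pos: [451.3, 34.9, 70.8]
ee_rot: [-0.0, 0.011, 1.0, 0.0]
force: [0.1, 0.9, 8.9]
grip_width: 0.006
```

Call:
drive_tool(
  series="0 0 0.01 0 0 0 0;0.015 0 0.01 0 0 0 0;0.03 0 0.01 0 0 0 0;0.045 0 0.01 0 0 0 0;0.06 0 0.01 0 0 0 0",
)

```text
time_s: 4.9
eef_pos: [445.7, 34.9, 70.9]
ee_rot: [0.002, 0.011, 1.0, 0.0]
force: [2.0, 2.3, 9.6]
grip_width: 0.002
```

Call:
drive_tool(
  series="0.015 0 0.01 0 0 0 0;0.03 0 0.01 0 0 0 0;0.045 0 0.01 0 0 0 0;0.06 0 0.01 0 0 0 0;0.075 0 0.01 0 0 0 0;0.09 0 0.01 0 0 0 0;0.1 0 0.01 0 0 0 0;0.1 0 0.01 0 0 0 0",
)

```text
time_s: 5.7
eef_pos: [434.1, 35.2, 70.5]
ee_rot: [0.003, 0.011, 1.0, 0.0]
force: [-3.2, 0.5, 12.2]
grip_width: 0.002
```

```bash
python3 - <<'E'
from h import *
b=lambda p:cv2.cvtColor(p['frame'],cv2.COLOR_RGB2BGR)
t=eyes.capture('side');w=eyes.capture('wrist')
im=np.hstack([cv2.resize(b(t)[190:230,320:370],(400,320),interpolation=2),cv2.resize(b(w)[140:300,180:380],(400,320))])
cv2.imwrite('pics/roll.png',im)
E
```

```text
(no output)
```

View pics/roll.png

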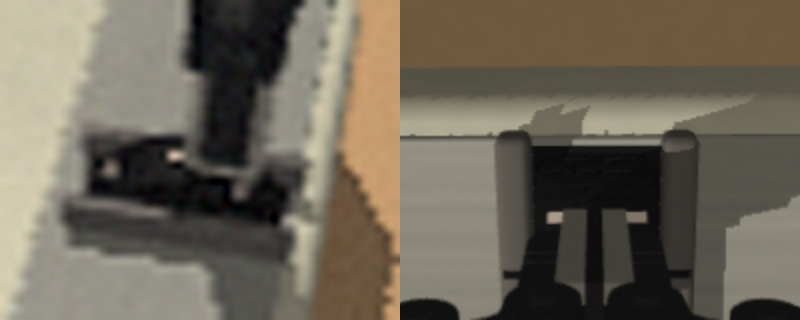

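The white bar has rolled well toward the front. The tangential force has changed sign, so the wheel is past half way. I lift straight off.

Call:
drive_tool(
  series="0 0 -0.1 0 0 0 0;0 0 -0.35 0 0 0 0;0 0 -0.6 0 0 0 0;0 0 -0.6 0 0 0 0;0 0 -0.6 0 0 0 0",
)

```text
time_s: 6.3
eef_pos: [433.7, 35.1, 142.6]
ee_rot: [0.003, 0.011, 1.0, 0.0]
force: [-0.4, -0.4, -0.3]
grip_width: 0.004
```

Call:
drive_tool(
  series="0 0.4 0 0 0 0 0;0 0.8 0 0 0 0 0;0 1 0 0 0 0 0;0 1 0 0 0 0 0;0 1 0 0 0 0 0",
)

```text
time_s: 6.8
eef_pos: [435.7, 155.1, 141.5]
ee_rot: [0.002, 0.01, 1.0, -0.0]
force: [0.1, -0.0, 0.7]
grip_width: 0.002
```

```bash
python3 - <<'E'
from h import *
b=lambda p:cv2.cvtColor(p['frame'],cv2.COLOR_RGB2BGR)
t=eyes.capture('side');w=eyes.capture('top')
im=np.hstack([cv2.resize(b(t)[190:240,320:370],(300,300),interpolation=2),cv2.resize(b(w)[240:315,180:380],(500,188),interpolation=2)[:0].reshape(0,500,3) if 0 else cv2.copyMakeBorder(cv2.resize(b(w)[240:315,180:380],(500,188),interpolation=2),0,112,0,0,cv2.BORDER_CONSTANT)])
cv2.imwrite('pics/chk.png',im)
E
```

```text
(no output)
```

View pics/chk.png

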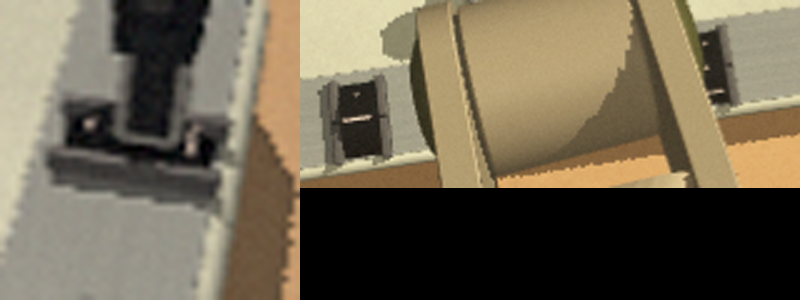

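The right wheel now shows the bar at the front. In the top view a pip sits at the old bar position, about (345,266), and the next pip is where the first one was, so it has moved one click. The left wheel's bar is still at its lines. On to the button.

Call:
drive_tool(
  series="-0.08 0.16 0 0 0 0 0;-0.08 0.16 0.2 0 0 0 0;-0.08 0.16 0.4 0 0 0 0;-0.08 0.16 0.48 0 0 0 0;-0.08 0.16 0.48 0 0 0 0",
)

```text
time_s: 7.4
eef_pos: [445.9, 172.5, 83.5]
ee_rot: [0.001, 0.012, 1.0, -0.0]
force: [0.4, -0.7, 0.7]
grip_width: 0.0
```

Call:
drive_tool(
  series="0 0 0.03 0 0 0 0;0 0 0.06 0 0 0 0;0 0 0.08 0 0 0 0;0 0 0.09 0 0 0 0;0 0 0.1 0 0 0 0;0 0 0.1 0 0 0 0",
)

```text
time_s: 8.0
eef_pos: [446.5, 172.4, 72.0]
ee_rot: [0.002, 0.012, 1.0, -0.0]
force: [1.1, -3.4, 4.7]
grip_width: -0.0
```

Call:
drive_tool(
  series="0 0 0.01 0 0 0 0;0 0 0.015 0 0 0 0;0 0 0.015 0 0 0 0;0 0 0.015 0 0 0 0",
)

```text
time_s: 8.4
eef_pos: [446.6, 172.4, 71.7]
ee_rot: [0.002, 0.012, 1.0, -0.0]
force: [-5.5, -3.3, 19.6]
grip_width: -0.0
```

Call:
drive_tool(
  series="0 0 -0.1 0 0 0 0;0 0 -0.4 0 0 0 0;0 0 -0.8 0 0 0 0;0 0 -1 0 0 0 0;0 0 -1 0 0 0 0",
)

```text
time_s: 8.9
eef_pos: [447.2, 172.9, 194.8]
ee_rot: [0.005, 0.011, 1.0, 0.0]
force: [0.5, -0.1, -0.2]
grip_width: 0.003
```

Call:
drive_tool(
  series="0.3 0.3 0 0 0 0 0;0.6 0.6 0 0 0 0 0;0.9 0.9 0 0 0 0 0;1 1 0 0 0 0 0;1 1 0 0 0 0 0;1 1 0 0 0 0 0",
)

```text
time_s: 9.5
eef_pos: [329.9, 295.4, 193.0]
ee_rot: [0.005, 0.011, 1.0, -0.0]
force: [1.2, -0.0, -0.2]
grip_width: 0.002
```

Call:
drive_tool(
  series="0 0.3 0 0 0 0 0;0 0.6 0 0 0 0 0;0 0.9 0 0 0 0 0;0 1 0 0 0 0 0;0 1 0 0 0 0 0;0 1 0 0 0 0 0",
)

```text
time_s: 10.1
eef_pos: [333.1, 414.1, 192.5]
ee_rot: [0.004, 0.012, 1.0, -0.001]
force: [-0.4, -0.6, 0.2]
grip_width: 0.003
```

```bash
python3 - <<'E'
from fit import *
b=lambda p:cv2.cvtColor(p['frame'],cv2.COLOR_RGB2BGR)
t=eyes.capture('side');w=eyes.capture('top');q=np.load('q.npy')
im=np.vstack([cv2.resize(b(w)[100:330,110:430],(800,575),interpolation=2)])
im[:240,:240]=cv2.resize(b(t)[195:255,315:375],(240,240),interpolation=2)
cv2.imwrite('pics/end.png',im)
for a in (0,.628,1.257): print(a,proj(w,W(q,[[-170-32*np.sin(a),-140,39+32*np.cos(a)]])),proj(t,W(q,[[-170-32*np.sin(a),-140,39+32*np.cos(a)]])))
E
```

```text
0 [[342.35687879 266.97198625]] [[344.16461331 208.97868689]]
0.628 [[343.6253544  276.63518341]] [[352.11341655 212.49652476]]
1.257 [[343.59961404 282.87345835]] [[356.37852896 219.10247706]]
```

View pics/end.png

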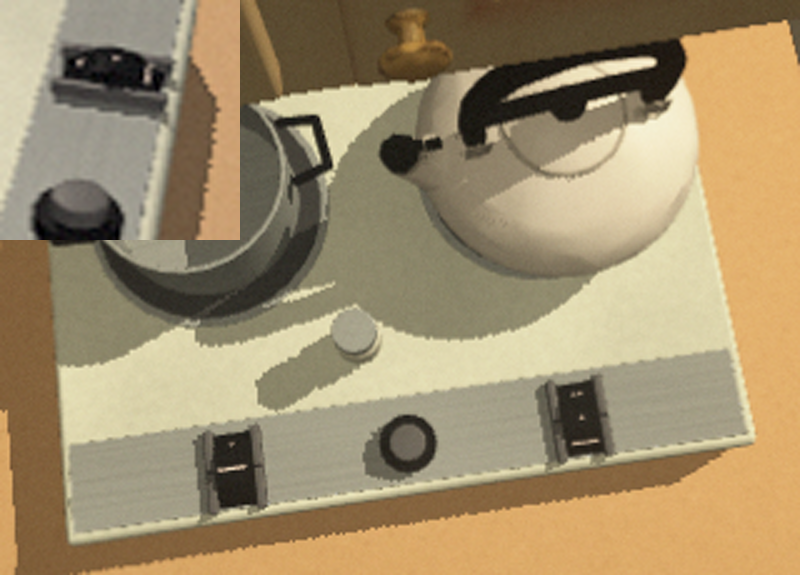

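The right wheel's bar is at top-view pixel (344,276), against a prediction of (343.6,276.6) for 0.628 rad, and one pip is at the lines. The left wheel is at off, the button is up, and the kettle, pan and jar are in place. I hand in.

```bash
python3 -c "
from rig import ctrl; print(ctrl.finish_job())"
```

```text
the job is handed in; nothing more can be done
None
```

The job is done and handed in at about 10 s of the 45 s allowed; the interface gives no verdict. The kettle was on the right plate, so I rolled the right wheel toward the robot by one click. I pressed at roughly 9–12 N over about 17 mm of travel, then lifted straight off.

I then pressed the start button to its bottom stop, where the force rose to about 20 N at a tip height of 71.7 mm. I held it there for about 0.4 s and moved the arm clear.

Last checks, from the final pictures and readings:
- **Right wheel:** the white bar sits at pixel (344,276), against (343.6,276.6) predicted for 0.628 rad, and one pip is at the index lines.
- **Left wheel:** its bar is still at off.
- **Button:** it appears to be back up in the side view.
- **Loose things:** the kettle, pan and salt jar looked unmoved; I judged this by eye and did not measure it.
- **Arm:** the force readings were near zero, so it touches nothing.

**What disagreed:** my first guess for the hotplate's front edge was about 11–13 px off in the top view. I dropped it and fitted the pose to the wheels and button only. In the side view the button pixel I had picked was still about 4 px off; I put this down to reading it wrongly and did not refit. The contact heights on the wheel and button matched the given dimensions within about 1 mm.

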